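# Check the brake lever of a sample shuttle

## Robot

A 6-joint arm with a two-finger parallel gripper is mounted at the origin on the work surface. World frame = base frame: x ahead of the robot, y to its left, z up, the work surface at z = 0. Lengths are in m, angles in rad, forces in N, time in s.
With the tool pointing down it reaches from about 0.375 to 0.975 m from the base axis. Payload 3.8 kg.
Tool frame: the origin (TCP) lies at the very end of the fingers, on their centre line; the grasp point (between the pads) lies 19 mm behind it (manip.grasp_offset is the distance from the TCP to the grasp point, in m); y points along the fingers, z is the direction in which the jaws open and shut, and the axes are right-handed (so a half turn about y gives the same grasp; the last joint's range is limited). The gripper opens to 85 mm and grips with 20 to 120 N. Pads are 22 mm wide; open, the fingers measure 114 mm over their backs; the gripper's body (76 mm by 85 mm) begins 54 mm behind the grasp point. The pads swing forward as they close: fully open they stand 13 mm farther back than shut.
Start: joints at [-1.201, 0.264, 1.604, -0, 1.274, -0.037], TCP at [0.267, -0.62, 0.231] pointing down, gripper open.
Joint ranges: [-2.63, 2.63], [-0.94, 2.18], [0.31, 2.57], [-1.31, 4.45], [0, 2.66], [-2.55, 2.55]. Speed limits (rad/s): [2.57, 2.57, 3.14, 3.14, 3.14, 3.14].

## Interface

Orientations are given as [roll, pitch, yaw] about the fixed x, y, z axes, in that order (R = Rz(yaw) Ry(pitch) Rx(roll)).
In Python, from rig import status, eyes, manip gives the robot as it stands.
- The arm moves only by the shell command python3 -m crank 'ROWS' [FORCE]. ROWS is a JSON object of lists of equal length, an entry for each row: "gripper": the finger opening in mm, from 0 to 85.4; "linear": the shift along the tool's x, y, z in mm, a list of three; "roll": the turn about the tool's y in rad. A call has exactly 5 rows; each row is the pose to reach, as a shift and turn from the pose measured when the call began, along the tool's axes at that moment; what a row does not reach only later rows make up. A row lasts 1/12 s, in which the tool goes at most 41.7 mm and 7.16 degrees, less where a joint would pass 70% of its speed; a pose out of reach is approached as far as the arm can. A call with a gripper value outside its range is refused whole. The fingers move at their own pace and stop on an object; FORCE is the grip in N (left out, the last holds). Time passes only in rows, so rows that repeat a pose let the fingers close, or fill a call up. It gives the time, the measured TCP pose, the force and the opening at its end, in the units of the state.
- status.sense(): the state, without advancing time (a new reading comes with each control period).
- eyes.camera(name): name is "scene" or "top" or "wrist"; returns a dict with "frame" (420x560x3 uint8, red, green, blue), "range_z" (420x560 float32, m along the optical axis (not along the pixel's ray), 0 where there is no reading), "vertical_fov" (degrees; the focal length in pixels is half the picture's height over the tangent of half this angle, whatever the lens; pixels are square), "cx", "cy" (the principal point, pixels), "k1" (the pictures are not rectified: a ray, as slopes to the right and down, at radius r is drawn at 1 + k1 r^2 times it, then the intrinsics apply), "rvec" (rotation vector, rad) and "tvec" (3), from world to camera coordinates, as OpenCV has them. Camera axes: x right, y down, z forward; pixel columns grow to the right and rows downward; lengths in m; the calibration is good to about 2 mm. A picture is of the moment at which its call begins.
- manip.job_done(): hands the job in, once; it reports no verdict.
Trained networks look in a picture, given as the dict that the camera call returned (one of the last four; its "shot" number tells which), for a name from the list of things; names that differ only in an ending like _2 or _b are one class to them, and where a whole thing is asked for, a point or a joint stands for the part that bears it (a point fixed in the world has none). Each returns a list of dicts, best first, with "conf" (0 to 1); they miss things now and then, are a little off and sometimes report something else, mostly with a low value. They report only what shows in the picture. A call takes as long as a camera call.
- eyes.spot_in(query, picture): "extent" ([centre column, centre row, width, height] in pixels, round what is visible of it).
- eyes.outline_of(query, picture): "pixels" (420x560 bool, what is visible of it) and "extent" ([centre column, centre row, width, height] in pixels, round what is visible of it).
The state is a dict: "time_s": time; "qpos": joint angles; "dq": joint speeds; "joint_efforts": joint torques, N m; "position": TCP position; "ee_rot": TCP orientation; "ft_force": force on the tool from outside, world axes, zero at the start; "torque": the same for the moment, N m; "width": opening from 0.0 (shut) to 1.0 (fully open).
Only numpy, scipy, OpenCV 4.12 (cv2) and the standard library are available. Lean on these libraries where they do the work, as an engineer would, in place of code of your own. Each camera call takes 0.05 s, during which the arm holds its last target. There are 200 camera calls.

## Task

Check the shuttle's brake: with the backs or outside of the fingers, press the red lever in towards the black bar until it stops, hold it at the stop for a good second without touching the bar or forcing the lever, and let it spring fully out again. The lever stops short of the bar, so then press the green button on the check pad fully down, and let it come up. Grasp nothing, leave the red button alone and leave the racks and the other things where they are.

Things in the scene. Friction and masses are not known exactly. Their poses are not given: they have to be found in the camera images.
- shuttle: bench shuttle for sample racks: white wheeled deck on a short grey track, fixed to the bench, 400 x 250 mm, deck top 62 mm up. Origin on the bench below the deck; +x away from the robot along the track (the way the lever is pressed), +y along the push bar. Deck's front edge at x -125 mm, bar's axis at x -110 mm, its posts at y +-112 mm
- bar: black rubber push bar of the shuttle, 22 mm thick, 236 mm long, level, along its y axis. Origin at its middle, 140 mm above the bench
- brake (a joint): angle of the red brake lever, rad: 0 let out (a spring returns it there), about 0.26 at its stop. It swings level towards the bar about an upright hinge; pressed at the press point it takes about 2 N to start and 5 N just before the stop (friction on the fingers can double this), then it is rigid. The press point travels about 27 mm
- lever_press (a point): middle of the near (robot-side) face of the red lever's straight blade, 140 mm above the bench, 46 mm before (x) and 100 mm along (-y) from the hinge. Turns with the lever: +x is the way to press, towards the bar; free end 46 mm on at -y. Blade 10 mm thick, 18 high, 95 long, parallel to the bar at rest. Clear gap to the bar: 53 mm let out, 13 mm at the stop. Free space before and above it
- lever_hinge (a point): the lever's hinge axis, on a black clamp on the bar's left part (+y), 30 mm in front of the bar's axis, 140 mm above the bench
- pad: grey check pad, 80 x 130 x 30 mm, fixed to the bench, with a green and a red button on top. Origin at the centre of its underside, y along its length; it may stand left or right of the shuttle, turned
- green_top (a point): centre of the top of the green button (pass), 32 mm across, pressed straight down; it faces up from a black housing on the pad. The red button's centre is 64 mm away
- green (a joint): travel of the green button, m: 0 up, 0.006 fully down, which takes 4 N; springs back
- red_top (a point): centre of the top of the red button (fail), same size; not to be pressed
- red (a joint): travel of the red button, m: 0 up, 0.006 fully down
- rack_lime: lime-green tube rack, 58 x 150 x 57 mm with its tubes, loose on the shuttle's deck behind the bar (a blue rack behind it is fixed). Origin at the centre of its underside
- tipbox: white box of pipette tips with a clear lid, 85 x 120 x 59 mm, loose on the bench. Origin at the centre of its underside
- bottle: amber bottle with a blue cap, 68 mm across, 135 mm tall, loose on the bench. Origin at the centre of its underside
- cup: sample cup with a pink lid, 56 mm across, 70 mm tall, loose on the bench. Origin at the centre of its underside
- pen: marker pen lying flat, about 125 mm long, 12 mm thick, loose on the bench near the robot. Origin at the centre of its underside
- vial: small amber vial with a white cap, 28 mm across, 55 mm tall, loose on the bench near the robot. Origin at the centre of its underside

How it is judged:
On the way, in this order (a step that is already met when the one before it is completed fails the run):
1. the lever is held at its stop (0.245 rad or more) by the fingers for one second (value of joint brake above 0.245 rad and contact force between the fingers and brake above 1 N), for 1 s.
2. the lever is let out again (below 0.02 rad), the fingers off it (value of joint brake below 0.02 rad and contact force between the fingers and brake below 0.3 N), for 0.1 s.
3. the fingers press the green button down (4.5 mm or more of 6) (value of joint green above 0.0045 m and contact force between the fingers and green above 0.5 N), for 0.05 s.
At the end, for the whole second after the job is handed in: The lever is let out (below 0.02 rad), both buttons are up (within 1.5 mm), and every loose thing stands within 20 mm of where it started, upright to 0.2 rad (value of joint brake below 0.02 rad and value of joint each of green, red below 0.0015 m and not (distance of rack_lime from where it was at the start of the episode above 0.02 m) and not (distance of tipbox from where it was at the start of the episode above 0.02 m) and not (distance of bottle from where it was at the start of the episode above 0.02 m) and not (distance of cup from where it was at the start of the episode above 0.02 m) and not (distance of pen from where it was at the start of the episode above 0.02 m) and not (distance of vial from where it was at the start of the episode above 0.02 m) and angle between each of rack_lime, tipbox, bottle, cup, pen, vial's own z axis and vertical below 0.2 rad); the robot touches nothing.
It fails at once if the bar is touched (over 1 N) (contact force between any of the fingers, the arm and bar above 1 N).
It fails at once if the lever is forced (over 45 N) (contact force between any of the fingers, the arm and brake above 45 N).
It fails at once if the lever is taken between the fingers instead of pressed from outside (contact force between the fingers and brake above 1 N and x of the grasp point in the frame of lever_press between -0.001 and 0.025 m and z of the grasp point in the frame of lever_press between -0.03 and 0.035 m).
It fails at once if the red button is pressed (over 2 mm) (value of joint red above 0.002 m).
It fails at once if a loose thing is moved more than 20 mm, lifted, carried or tipped (distance of any of rack_lime, tipbox, bottle, cup, pen, vial from where it was at the start of the episode above 0.02 m or angle between any of rack_lime, tipbox, bottle, cup, pen, vial's own z axis and vertical above 0.3 rad).
It also fails if it takes over 48 s, if anything falls off the work surface, if the arm or the gripper's body presses on something with over 40 N, if the wrist force passes 120 N, or if a joint passes its speed limit or range.

## Working session

There is one attempt and no reset: what is moved stays moved. The work goes in short steps, Python scripts to look and compute and a shell command to move; the robot and the scene stay as the last step left them, time stands still between calls to the robot, and variables do not carry over. Pictures are saved under pics/ and viewed, about 8 in all and at most 12, crops included, and the job is handed in when it is done.

```bash
mkdir -p pics; ls; cat > h.py <<'E'
import numpy as np, cv2
from rig import status, eyes, manip
def cam(p):
    H=p["frame"].shape[0]; f=H/2/np.tan(np.radians(p["vertical_fov"])/2)
    R,_=cv2.Rodrigues(np.array(p["rvec"],float)); return f,R,np.array(p["tvec"],float).ravel()
def undist(p,uv):
    f,R,t=cam(p); d=(np.atleast_2d(uv).astype(float)-[p["cx"],p["cy"]])/f
    s=d.copy()
    for _ in range(20): s=d/(1+p["k1"]*(s**2).sum(1,keepdims=True))
    return s
def world(p,uv,z=None):
    "pixels (col,row)->world via depth"
    uv=np.atleast_2d(uv); s=undist(p,uv); f,R,t=cam(p)
    if z is None: z=p["range_z"][uv[:,1].round().astype(int),uv[:,0].round().astype(int)]
    c=np.c_[s,np.ones(len(s))]*np.asarray(z).reshape(-1,1)
    return (c-t)@R
def plane(p,uv,h):
    s=undist(p,uv); f,R,t=cam(p); o=-R.T@t; d=np.c_[s,np.ones(len(s))]@R
    return o+d*((h-o[2])/d[:,2])[:,None]
def maskpts(p,m):
    v,u=np.nonzero(m&(p["range_z"]>0)); return world(p,np.c_[u,v])
def save(p,n): cv2.imwrite("pics/"+n,p["frame"][...,::-1])
E
python3 - <<'E'
from h import *
print(status.sense())
for n in("top","scene"):
    p=eyes.camera(n); save(p,n+"0.png"); f,R,t=cam(p); print(n,f,-R.T@t)
    for q in "brake bar pad green red rack_lime tipbox bottle cup pen vial".split():
        try: r=eyes.outline_of(q,p)
        except Exception as e: print(q,e); continue
        for d in r[:2]:
            w=maskpts(p,d["pixels"])
            print(q,round(d["conf"],2),np.round(d["extent"]), w.shape[0], np.round(np.median(w,0),3) if len(w) else "", np.round(np.percentile(w,[3,97],axis=0),3).tolist() if len(w) else "")
E
```

```text
pics
{'time_s': 0.0, 'qpos': array([-1.20088475e+00,  2.64752921e-01,  1.60539317e+00, -9.17612307e-06,
        1.27368422e+00, -3.69151164e-02]), 'dq': array([-9.44300224e-04, -1.95530484e-04,  1.18134330e-03,  1.66533265e-06,
       -2.18801207e-03,  6.18669160e-04]), 'joint_efforts': array([ 2.86964359e-04, -5.15111625e+01, -3.67313397e+01, -9.85327983e-05,
        1.30506992e-02, -1.98322185e-07]), 'position': array([ 0.26681555, -0.61922709,  0.22995182]), 'ee_rot': array([-1.57303278e+00,  7.38222834e-05, -2.73476335e+00]), 'ft_force': array([ 0.18991192,  0.52967929, -0.08507413]), 'torque': array([ 0.05738963, -0.00310181, -0.00383669]), 'width': 0.9975480825996383}
top 403.48140647180094 [0.37334004 0.01245331 1.09173327]
brake 0.53 [283. 230.  61.  14.] 287 [ 0.514 -0.005  0.147] [[0.503, -0.074, 0.14], [0.527, 0.059, 0.15]]
bar 0.91 [282. 202.  93.  28.] 742 [ 0.583 -0.016  0.148] [[0.556, -0.112, 0.141], [0.607, 0.103, 0.152]]
bar 0.72 [408. 244.  12.  10.] 126 [ 0.493 -0.331  0.051] [[0.48, -0.346, 0.041], [0.506, -0.317, 0.055]]
pad 0.55 [389. 244.  50.  34.] 1497 [ 0.4
[... 1767 characters left out ...]
 1538 [0.503 0.286 0.058] [[0.443, 0.234, 0.009], [0.552, 0.349, 0.063]]
bottle 0.91 [374. 139.  28.  48.] 881 [0.689 0.363 0.082] [[0.658, 0.35, 0.005], [0.718, 0.393, 0.136]]
cup 0.81 [225. 369.  26.  25.] 580 [ 0.674 -0.34   0.069] [[0.65, -0.361, 0.019], [0.694, -0.316, 0.074]]
cup 0.64 [254. 203.  40.  47.] 298 [ 0.523 -0.005  0.147] [[0.51, -0.075, 0.139], [0.537, 0.061, 0.151]]
pen 0.6 [232. 196.  42.  17.] 180 [0.419 0.045 0.01 ] [[0.37, 0.036, 0.0], [0.486, 0.056, 0.014]]
vial 0.58 [204. 232.  11.  23.] 188 [ 0.438 -0.096  0.047] [[0.422, -0.104, 0.006], [0.448, -0.08, 0.058]]
vial 0.35 [182. 304.  16.  14.] 165 [ 0.503 -0.27   0.051] [[0.487, -0.284, 0.044], [0.516, -0.255, 0.055]]
```

View pics/top0.png

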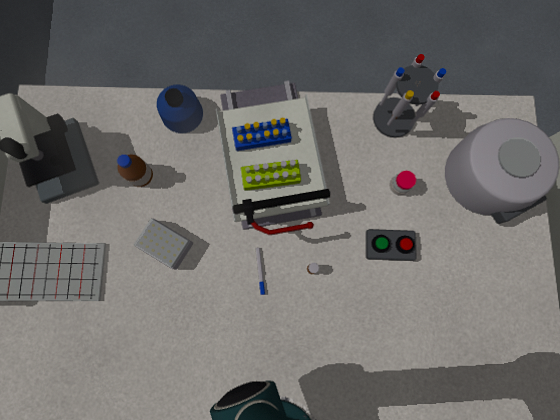

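View pics/scene0.png

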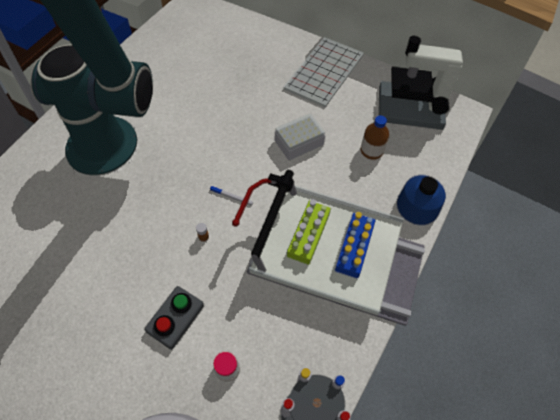

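```bash
python3 - <<'E'
from h import *
for n in("top","scene"):
    p=eyes.camera(n); print(n,p["cx"],p["cy"],p["k1"],p["vertical_fov"],p["rvec"],p["tvec"])
    hsv=cv2.cvtColor(p["frame"],cv2.COLOR_RGB2HSV).astype(int)
    h,s,v=hsv[...,0],hsv[...,1],hsv[...,2]
    red=((h<8)|(h>172))&(s>130)&(v>70); gr=(h>45)&(h<85)&(s>100)&(v>50)
    for nm,m in(("red",red),("green",gr)):
        k,l,st,c=cv2.connectedComponentsWithStats(m.astype(np.uint8))
        for i in range(1,k):
            if st[i,4]>50:
                w=maskpts(p,l==i); print(nm,st[i],c[i].round(1),np.round(np.median(w,0),4),np.round(np.percentile(w,[2,98],axis=0),3).tolist())
E
```

```text
top 282.78132172848194 209.24542445401426 0.018541750571003313 54.991256878066174 [ 2.14170596 -2.11520952  0.23430446] [-0.01772057  0.57908978  0.99787796]
red [431  90   9   9  53] [435.   94.3] [ 0.8231 -0.3579  0.2282] [[0.818, -0.368, 0.214], [0.832, -0.352, 0.231]]
red [251 222  61  13 266] [281.7 228. ] [ 0.5161 -0.0071  0.1466] [[0.504, -0.074, 0.141], [0.529, 0.062, 0.151]]
red [400 238  13  12 120] [405.9 243.6] [ 0.4933 -0.3317  0.051 ] [[0.48, -0.347, 0.048], [0.509, -0.317, 0.055]]
green [376 237  12  12 115] [381.5 242.7] [ 0.495  -0.2679  0.0512] [[0.482, -0.284, 0.042], [0.508, -0.254, 0.055]]
scene 273.28473168635236 209.35034282174186 -0.14547870689630618 47.9097945066234 [ 2.52805539  0.69776317 -0.17951689] [-0.50473082 -0.18827998  1.34851367]
red [233 179  35  45 232] [246.9 199.8] [ 0.5225 -0.0143  0.1474] [[0.511, -0.076, 0.142], [0.535, 0.058, 0.152]]
red [156 317  15  14 162] [162.9 323.6] [ 0.4998 -0.3329  0.0518] [[0.481, -0.347, 0.041], [0.514, -0.318, 0.056]]
red [284 399   9  10  68] [287.8 403.5] [ 0.8284 -0.3606  0.2302] [[0.822, -0.367, 0.223], [0.835, -0.354, 0.233]]
red [340 412  10   8  64] [344.6 415.7] [ 0.9216 -0.33    0.2309] [[0.916, -0.337, 0.227], [0.928, -0.323, 0.234]]
green [174 295  14  13 150] [180.2 300.9] [ 0.5016 -0.2691  0.0516] [[0.486, -0.283, 0.046], [0.515, -0.254, 0.056]]
```

Top view: red lever from its clamp at about (248,208) to its tip at (310,226), black bar (237,208)–(327,194), pad with green (382,243) and red (406,243), vial (313,268), pen (261,270). The scene view agrees on this. The two cameras differ by about 6 mm in x, so I'll refine with the wrist camera while moving over.

```bash
python3 -m crank '{"gripper":[0,0,0,0,0],"linear":[[-26,-2,-31],[-52,-4,-61],[-77,-6,-92],[-102,-8,-122],[-128,-10,-153]],"roll":[0.05,0.1,0.15,0.2,0.257]}'
cat >> h.py <<'E'
from scipy.spatial.transform import Rotation as Ro
def delta(target,yaw=None):
    s=status.sense(); R=Ro.from_euler("xyz",s["ee_rot"]).as_matrix()
    print("pos",s["position"].round(4),"rot",s["ee_rot"].round(3),"F",s["ft_force"].round(1),"t",round(s["time_s"],2),"tool mm",(R.T@(np.array(target)-s["position"])*1e3).round(1), "" if yaw is None else -((yaw-s["ee_rot"][2]+np.pi)%(2*np.pi)-np.pi))
E
python3 -c "
from h import *
delta([.42,-.10,.26],-2.99)"
```

```text
time_s: 1.72
position: [0.3242, -0.4272, 0.2413]
ee_rot: [-1.571, 0.0, -2.995]
ft_force: [0.6, -0.0, 0.4]
width: 0.302
pos [ 0.3242 -0.4272  0.2413] rot [-1.571  0.    -2.995] F [ 0.6 -0.   0.4] t 1.72 tool mm [-142.6  -18.7 -309.7] -0.0051325150768128935
```

```bash
python3 -m crank '{"gripper":[0,0,0,0,0],"linear":[[-16,-2,-36],[-33,-4,-71],[-50,-6,-107],[-66,-8,-143],[-82,-10,-178]],"roll":[0,0,0,0,0]}'
python3 -m crank '{"gripper":[0,0,0,0,0],"linear":[[-15,-2,-33],[-30,-4,-66],[-45,-6,-99],[-60,-8,-131],[-60,-8,-131]],"roll":[0,0,0,0,0]}'
python3 - <<'E'
from h import *
delta([.42,-.10,.26],-2.99)
p=eyes.camera("wrist"); save(p,"w1.png"); f,R,t=cam(p); print(-R.T@t)
q=eyes.camera("top")
import numpy as np
def segs(p,nm):
    hsv=cv2.cvtColor(p["frame"],cv2.COLOR_RGB2HSV).astype(int); h,s,v=hsv[...,0],hsv[...,1],hsv[...,2]
    for n,m in(("red",((h<8)|(h>172))&(s>130)&(v>60)),("green",(h>45)&(h<85)&(s>100)&(v>50)),("black",v<35)):
        k,l,st,c=cv2.connectedComponentsWithStats(m.astype(np.uint8))
        for i in range(1,k):
            if st[i,4]>150:
                w=maskpts(p,l==i); print(nm,n,st[i],np.round(np.median(w,0),4) if len(w) else "",np.round(np.percentile(w,[2,98],axis=0),3).tolist() if len(w) else "")
segs(p,"wrist")
E
```

```text
time_s: 2.13
position: [0.3794, -0.2373, 0.2517]
ee_rot: [-1.57, 0.001, -2.996]
ft_force: [1.5, 0.2, 0.2]
width: -0.002
time_s: 2.55
position: [0.4211, -0.0938, 0.2605]
ee_rot: [-1.572, 0.004, -2.99]
ft_force: [0.2, 0.3, 0.5]
width: -0.003
pos [ 0.4211 -0.0938  0.2605] rot [-1.572  0.004 -2.99 ] F [0.2 0.3 0.5] t 2.55 tool mm [2.  0.5 6. ] 0.00024870140752497605
[ 0.49124388 -0.08376477  0.40463742]
wrist red [  90   21  195   57 3097] [ 0.5191 -0.0101  0.1483] [[0.507, -0.079, 0.144], [0.534, 0.06, 0.151]]
wrist red [485 133  32  29 754] [ 0.4974 -0.331   0.053 ] [[0.483, -0.348, 0.044], [0.512, -0.32, 0.055]]
wrist green [431 122  33  30 764] [ 0.4987 -0.2684  0.0531] [[0.484, -0.286, 0.043], [0.513, -0.255, 0.055]]
wrist black [ 67   0  41  31 863] [0.5425 0.0651 0.1553] [[0.531, 0.06, 0.131], [0.554, 0.075, 0.157]]
wrist black [474 127  28  40 396] [ 0.4934 -0.317   0.0429] [[0.476, -0.34, 0.035], [0.517, -0.31, 0.045]]
wrist black [    5   264   549   156 45798] [ 0.4321 -0.0944  0.3398] [[0.409, -0.147, 0.305], [0.441, -0.039, 0.36]]
```

View pics/w1.png

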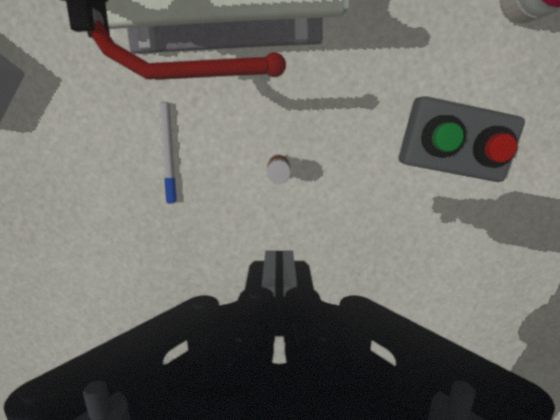

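Wrist view: the straight blade runs from (148,70) to (262,66) with its ball end at (275,64). Vial at (279,168), green (448,136), red (500,148). I'll fit the near face of the blade and the button centres.

```bash
python3 - <<'E'
from h import *
p=eyes.camera("wrist")
hsv=cv2.cvtColor(p["frame"],cv2.COLOR_RGB2HSV).astype(int); h,s,v=hsv[...,0],hsv[...,1],hsv[...,2]
m=((h<8)|(h>172))&(s>130)&(v>60); m[110:]=0; m[:,:150]=0
w=maskpts(p,m); w=w[w[:,2]>.145]
# drop ball
b=w[(w[:,1]>-.055)]
c=np.median(b,0); l=cv2.fitLine(b[:,:2].astype(np.float32),cv2.DIST_HUBER,0,.01,.01).ravel(); d=l[:2]*np.sign(l[1])
n=np.array([d[1],-d[0]]); pr=(b[:,:2]-l[2:])@n; print("yaw",np.arctan2(n[1],n[0]),"pt",l[2:],"z",b[:,2].max(),"width",np.percentile(pr,[1,99]))
print("tip along -y", (w[:,:2]-l[2:]).dot(-d).max(), "blade start", (b[:,:2]-l[2:]).dot(-d).min())
tip=l[2:]-d*((w[:,:2]-l[2:]).dot(-d).max()); print("tip",tip,"press pt guess (46 before tip)",tip+d*.046-n*.005)
for nm,mm in(("green",(h>45)&(h<85)&(s>100)&(v>50)),("red",((h<8)|(h>172))&(s>130)&(v>60)&(np.arange(420)[:,None]>110))):
    g=maskpts(p,mm); g=g[g[:,2]>.05]; (x,y),r=cv2.minEnclosingCircle(g[:,:2].astype(np.float32)); print(nm,x,y,r,np.median(g,0))
g=(h>45)&(h<85)&(s>100)&(v>50)
for n_ in("top","scene"):
    q=eyes.camera(n_); f,R,t=cam(q); print(n_,world(q,[[282,228]]) if n_=="top" else "")
E
```

```text
yaw 0.20558104 pt [ 0.5182584  -0.03033243] z 0.1521756509379168 width [-0.00475631  0.00562086]
tip along -y 0.052508451724381955 blade start -0.044672886529754555
tip [ 0.52897726 -0.08173519] press pt guess (46 before tip) [ 0.51469229 -0.03772451]
green 0.4982701539993286 -0.27015650272369385 0.015795864164829254 [ 0.49849953 -0.26942895  0.05320485]
red 0.4971957802772522 -0.33389976620674133 0.01662188023328781 [ 0.49708214 -0.33281789  0.05327493]
top [[ 0.51601479 -0.00710852  0.14773803]]
scene
```

```bash
python3 -c "
from h import *
delta([.482,-.045,.122],-2.84)"
```

```text
pos [ 0.4194 -0.0999  0.2596] rot [-1.570e+00  1.000e-03 -2.997e+00] F [ 0.2 -0.5 -0.5] t 2.8 tool mm [-69.7 137.6 -45.5] -0.15671445071548362
```

```bash
python3 -m crank '{"gripper":[0,0,0,0,0],"linear":[[-28,10,-18],[-56,30,-36],[-70,60,-46],[-70,95,-46],[-70,120,-46]],"roll":[-0.05,-0.1,-0.157,-0.157,-0.157]}'
python3 - <<'E'
from h import *
p=eyes.camera("wrist"); save(p,"w2.png")
delta([.482,-.045,.122],-2.84)
hsv=cv2.cvtColor(p["frame"],cv2.COLOR_RGB2HSV).astype(int); h,s,v=hsv[...,0],hsv[...,1],hsv[...,2]
m=((h<8)|(h>172))&(s>130)&(v>60)
w=maskpts(p,m); w=w[(w[:,2]>.147)&(w[:,2]<.158)]
b=w[(w[:,1]>-.055)&(w[:,1]<.005)]
l=cv2.fitLine(b[:,:2].astype(np.float32),cv2.DIST_HUBER,0,.01,.01).ravel(); d=l[:2]*np.sign(l[1]); n=np.array([d[1],-d[0]])
print(np.arctan2(n[1],n[0]),l[2:],np.percentile((b[:,:2]-l[2:])@n,[1,99]))
T=status.sense()["position"]; print("TCP to near face along n:",(l[2:]-T[:2])@n-.005)
E
```

```text
time_s: 3.22
position: [0.4816, -0.0453, 0.1369]
ee_rot: [-1.57, -0.002, -2.841]
ft_force: [-0.2, -0.1, -0.5]
width: -0.001
pos [ 0.4774 -0.0451  0.1318] rot [-1.574 -0.01  -2.842] F [-2.4 -0.6 -3.6] t 3.27 tool mm [-4.5  9.8  1.3] -0.0015492088291977346
0.1998417 [ 0.5186404  -0.02507896] [-0.00452918  0.00405339]
TCP to near face along n: 0.03935632839535609
```

View pics/w2.png

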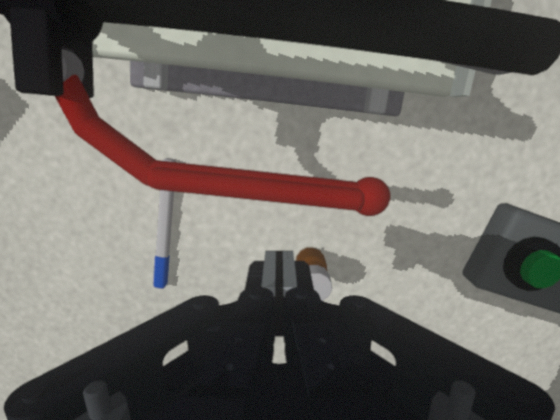

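Wrist view: fingers (280,270) sit in front of the blade (150,175)–(360,195), with nothing between. Gap from TCP to the near face is about 35 mm. Advancing to contact.

```bash
python3 -m crank '{"gripper":[0,0,0,0,0],"linear":[[-6,6,1],[-12,10,2],[-18,10,3],[-24,10,4],[-24,10,4]],"roll":[0,0,0,0,0]}'
python3 -m crank '{"gripper":[0,0,0,0,0],"linear":[[-4,0,1],[-8,0,2],[-12,0,2],[-12,0,2],[-12,0,2]],"roll":[0,0,0,0,0]}'
```

```text
time_s: 3.68
position: [0.5042, -0.0425, 0.1235]
ee_rot: [-1.573, -0.006, -2.842]
ft_force: [0.0, -0.3, 0.4]
width: -0.001
time_s: 4.1
position: [0.5162, -0.0411, 0.1237]
ee_rot: [-1.572, -0.007, -2.842]
ft_force: [-4.0, -2.6, 2.1]
width: 0.001
```

```bash
python3 -m crank '{"gripper":[0,0,0,0,0],"linear":[[-3,0,1],[-6,0,2],[-9,0,2],[-9,0,2],[-9,0,2]],"roll":[0,0,0,0,0]}'
python3 - <<'E'
from h import *
p=eyes.camera("wrist"); save(p,"w3.png")
hsv=cv2.cvtColor(p["frame"],cv2.COLOR_RGB2HSV).astype(int); h,s,v=hsv[...,0],hsv[...,1],hsv[...,2]
m=((h<8)|(h>172))&(s>130)&(v>60)
w=maskpts(p,m); w=w[(w[:,2]>.147)&(w[:,2]<.158)]
b=w[(w[:,1]>-.055)&(w[:,1]<.0)]
l=cv2.fitLine(b[:,:2].astype(np.float32),cv2.DIST_HUBER,0,.01,.01).ravel(); d=l[:2]*np.sign(l[1]); n=np.array([d[1],-d[0]])
print("lever angle",np.arctan2(n[1],n[0])-.2,l[2:],status.sense()["position"])
E
```

```text
time_s: 4.52
position: [0.5245, -0.0414, 0.1235]
ee_rot: [-1.571, -0.009, -2.842]
ft_force: [-3.9, -6.3, 1.4]
width: -0.004
lever angle 0.18387686 [ 0.5375087  -0.02738559] [ 0.52450311 -0.04143037  0.12350405]
```

```bash
python3 -m crank '{"gripper":[0,0,0,0,0],"linear":[[-2,0,0.5],[-4,0,1],[-5,0,1],[-5,0,1],[-5,0,1]],"roll":[0,0,0,0,0]}'
```

```text
time_s: 4.98
position: [0.5288, -0.0417, 0.1235]
ee_rot: [-1.57, -0.011, -2.841]
ft_force: [-4.6, -6.1, 1.9]
width: -0.003
```

```bash
python3 -m crank '{"gripper":[0,0,0,0,0],"linear":[[-1,0,0],[-2,0,0],[-3,0,0],[-3,0,0],[-3,0,0]],"roll":[0,0,0,0,0]}'
```

```text
time_s: 5.4
position: [0.5309, -0.0418, 0.1235]
ee_rot: [-1.568, -0.013, -2.841]
ft_force: [-3.8, -6.2, 2.3]
width: 0.0
```

```bash
python3 -m crank '{"gripper":[0,0,0,0,0],"linear":[[-1,0,0],[-2,0,0],[-3,0,0],[-3,0,0],[-3,0,0]],"roll":[0,0,0,0,0]}'
```

```text
time_s: 5.82
position: [0.5322, -0.0419, 0.1235]
ee_rot: [-1.568, -0.016, -2.84]
ft_force: [-6.3, -5.9, 4.0]
width: -0.003
```

```bash
python3 - <<'E'
from h import *
p=eyes.camera("wrist"); save(p,"w4.png")
hsv=cv2.cvtColor(p["frame"],cv2.COLOR_RGB2HSV).astype(int); h,s,v=hsv[...,0],hsv[...,1],hsv[...,2]
m=((h<8)|(h>172))&(s>130)&(v>60)
w=maskpts(p,m); w=w[(w[:,2]>.147)&(w[:,2]<.158)]
b=w[(w[:,1]>-.055)&(w[:,1]<.0)]
l=cv2.fitLine(b[:,:2].astype(np.float32),cv2.DIST_HUBER,0,.01,.01).ravel(); d=l[:2]*np.sign(l[1]); n=np.array([d[1],-d[0]])
print("lever angle",np.arctan2(n[1],n[0])-.2,l[2:],status.sense()["position"],status.sense()["ft_force"])
E
```

```text
lever angle 0.26215088 [ 0.5463482  -0.03104925] [ 0.5322018  -0.04188337  0.12349105] [-7.10182989 -6.31578756  3.99890335]
```

View pics/w4.png

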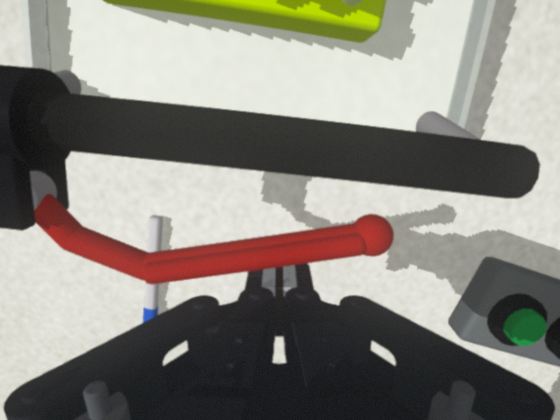

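Lever tilted, pressed by the fingertips at (280,268), with clear space left to the bar; the fit gives 0.262 rad. One more small push to confirm the stop, then hold.

```bash
python3 -m crank '{"gripper":[0,0,0,0,0],"linear":[[-1,0,0],[-2,0,0],[-3,0,0],[-3,0,0],[-3,0,0]],"roll":[0,0,0,0,0]}'
```

```text
time_s: 6.28
position: [0.5324, -0.0419, 0.1234]
ee_rot: [-1.568, -0.022, -2.839]
ft_force: [-9.6, -6.7, 8.0]
width: 0.004
```

```bash
python3 -m crank '{"gripper":[0,0,0,0,0],"linear":[[-2,0,0],[-3,0,0],[-3,0,0],[-3,0,0],[-3,0,0]],"roll":[0,0,0,0,0]}'
```

```text
time_s: 6.7
position: [0.5323, -0.042, 0.1235]
ee_rot: [-1.568, -0.028, -2.839]
ft_force: [-10.7, -6.2, 8.1]
width: 0.0
```

At the stop: position no longer changes and force is about 12 N. Holding.

```bash
for i in 1; do python3 -m crank '{"gripper":[0,0,0,0,0],"linear":[[-3,0,0],[-3,0,0],[-3,0,0],[-3,0,0],[-3,0,0]],"roll":[0,0,0,0,0]}'; done
python3 -m crank '{"gripper":[0,0,0,0,0],"linear":[[-3,0,0],[-3,0,0],[-3,0,0],[-3,0,0],[-3,0,0]],"roll":[0,0,0,0,0]}'
python3 -m crank '{"gripper":[0,0,0,0,0],"linear":[[-3,0,0],[-3,0,0],[-3,0,0],[-3,0,0],[-3,0,0]],"roll":[0,0,0,0,0]}'
python3 -m crank '{"gripper":[0,0,0,0,0],"linear":[[-3,0,0],[-3,0,0],[-3,0,0],[-3,0,0],[-3,0,0]],"roll":[0,0,0,0,0]}'
python3 - <<'E'
from h import *
p=eyes.camera("wrist")
hsv=cv2.cvtColor(p["frame"],cv2.COLOR_RGB2HSV).astype(int); h,s,v=hsv[...,0],hsv[...,1],hsv[...,2]
m=((h<8)|(h>172))&(s>130)&(v>60)
w=maskpts(p,m); w=w[(w[:,2]>.147)&(w[:,2]<.158)]
b=w[(w[:,1]>-.055)&(w[:,1]<.0)]
l=cv2.fitLine(b[:,:2].astype(np.float32),cv2.DIST_HUBER,0,.01,.01).ravel(); d=l[:2]*np.sign(l[1]); n=np.array([d[1],-d[0]])
print("lever angle",np.arctan2(n[1],n[0])-.2,l[2:])
delta([.48,-.05,.124],-2.84)
E
```

```text
time_s: 7.12
position: [0.5322, -0.042, 0.1235]
ee_rot: [-1.568, -0.035, -2.838]
ft_force: [-10.4, -6.4, 7.3]
width: -0.003
time_s: 7.53
position: [0.5321, -0.042, 0.1236]
ee_rot: [-1.568, -0.041, -2.838]
ft_force: [-9.9, -6.2, 8.9]
width: 0.001
time_s: 7.95
position: [0.532, -0.0421, 0.1237]
ee_rot: [-1.569, -0.047, -2.837]
ft_force: [-10.8, -5.8, 8.5]
width: 0.003
time_s: 8.37
position: [0.5319, -0.0421, 0.1237]
ee_rot: [-1.569, -0.054, -2.836]
ft_force: [-11.5, -6.7, 7.2]
width: 0.004
lever angle 0.2671026 [ 0.5439812  -0.02545096]
pos [ 0.5319 -0.0421  0.1237] rot [-1.569 -0.054 -2.836] F [-11.2  -5.5   7.4] t 8.42 tool mm [51.8  2.5 -8.1] 0.0036846732192872267
```

```bash
python3 -m crank '{"gripper":[0,0,0,0,0],"linear":[[10,0,-1],[20,0,-3],[32,0,-5],[45,2,-7],[55,2,-8]],"roll":[0,0,0,0,0]}'
python3 -m crank '{"gripper":[0,0,0,0,0],"linear":[[0,-10,0],[0,-40,0],[0,-70,0],[0,-100,0],[0,-100,0]],"roll":[0,0,0,0,0]}'
python3 - <<'E'
from h import *
p=eyes.camera("wrist"); save(p,"w5.png")
hsv=cv2.cvtColor(p["frame"],cv2.COLOR_RGB2HSV).astype(int); h,s,v=hsv[...,0],hsv[...,1],hsv[...,2]
m=((h<8)|(h>172))&(s>130)&(v>60)
w=maskpts(p,m); w=w[(w[:,2]>.14)&(w[:,2]<.165)]
b=w[(w[:,1]>-.055)&(w[:,1]<.0)]
l=cv2.fitLine(b[:,:2].astype(np.float32),cv2.DIST_HUBER,0,.01,.01).ravel(); d=l[:2]*np.sign(l[1]); n=np.array([d[1],-d[0]])
print("lever angle",np.arctan2(n[1],n[0])-.2,l[2:])
g=maskpts(p,(h>45)&(h<85)&(s>100)&(v>50)); g=g[abs(g[:,2]-.053)<.01]; print(len(g))
if len(g): print(np.median(g,0))
delta([.498,-.270,.2],-2.84)
E
```

```text
time_s: 8.83
position: [0.4761, -0.0508, 0.1246]
ee_rot: [-1.569, -0.053, -2.836]
ft_force: [0.4, -0.5, -0.3]
width: 0.001
time_s: 9.25
position: [0.4862, -0.0494, 0.2329]
ee_rot: [-1.563, -0.039, -2.836]
ft_force: [1.4, -0.4, 1.6]
width: -0.001
lever angle -0.0024777502 [ 0.5198787 -0.0272995]
686
[ 0.5000201  -0.26666926  0.05309389]
pos [ 0.4849 -0.0493  0.2301] rot [-1.565 -0.042 -2.836] F [ 0.4  0.1 -0.2] t 9.3 tool mm [ 52.5  33.7 214.2] 0.0037783573481373622
```

```bash
python3 -m crank '{"gripper":[0,0,0,0,0],"linear":[[10,0,40],[20,5,80],[30,10,120],[40,20,160],[50,30,200]],"roll":[0,0,0,0,0]}'
python3 -c "
from h import *
delta([.499,-.269,.085])"
```

```text
time_s: 9.72
position: [0.4964, -0.2555, 0.2037]
ee_rot: [-1.564, -0.041, -2.836]
ft_force: [1.5, 0.7, -0.4]
width: -0.002
pos [ 0.4964 -0.2555  0.2037] rot [-1.564 -0.041 -2.836] F [ 1.5  0.7 -0.4] t 9.72 tool mm [ -3.3 118.8  12.9]
```

```bash
python3 -m crank '{"gripper":[0,0,0,0,0],"linear":[[-1,10,5],[-3,40,10],[-3,75,13],[-3,105,13],[-3,119,13]],"roll":[0,0,0,0,0]}'
python3 - <<'E'
from h import *
p=eyes.camera("wrist"); save(p,"w6.png")
hsv=cv2.cvtColor(p["frame"],cv2.COLOR_RGB2HSV).astype(int); h,s,v=hsv[...,0],hsv[...,1],hsv[...,2]
g=maskpts(p,(h>45)&(h<85)&(s>100)&(v>50)); g=g[abs(g[:,2]-.055)<.01]; print(len(g), np.median(g,0), np.percentile(g,[2,98],axis=0)) if len(g) else None
delta([.499,-.269,.058])
E
```

```text
time_s: 10.13
position: [0.4957, -0.2675, 0.0796]
ee_rot: [-1.569, -0.045, -2.837]
ft_force: [-0.3, 1.0, -0.7]
width: -0.001
2019 [ 0.5026748  -0.2692297   0.05305621] [[ 0.49015319 -0.28399202  0.0465616 ]
 [ 0.51417387 -0.25580997  0.05440508]]
pos [ 0.4944 -0.2667  0.0779] rot [-1.572 -0.048 -2.836] F [-0.8  1.1 -1.8] t 10.18 tool mm [-4.6 19.7  3.6]
```

View pics/w6.png

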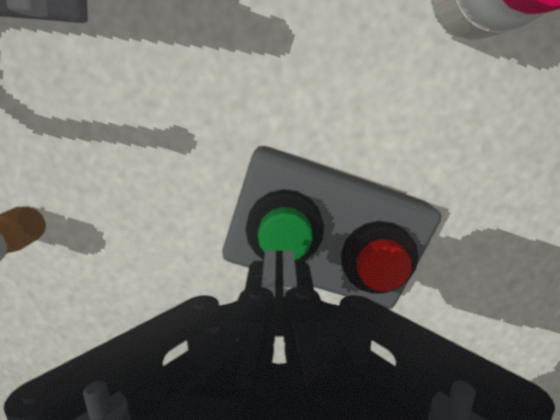

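Wrist view: the fingertips (280,258) are over the near part of the green button (285,235), and red (383,265) is well clear to the right. Centring and pressing.

```bash
python3 -m crank '{"gripper":[0,0,0,0,0],"linear":[[-5,3,3],[-6,8,4],[-6,14,4],[-6,20,4],[-6,20,4]],"roll":[0,0,0,0,0]}'
python3 -m crank '{"gripper":[0,0,0,0,0],"linear":[[0,2,0],[0,4,0],[0,6,0],[0,8,0],[0,8,0]],"roll":[0,0,0,0,0]}'
```

```text
time_s: 10.6
position: [0.5004, -0.2688, 0.0572]
ee_rot: [-1.572, -0.048, -2.836]
ft_force: [0.3, 0.3, 0.7]
width: 0.001
time_s: 11.02
position: [0.5005, -0.2691, 0.0495]
ee_rot: [-1.571, -0.047, -2.836]
ft_force: [0.7, 1.0, 1.7]
width: -0.0
```

```bash
python3 -m crank '{"gripper":[0,0,0,0,0],"linear":[[0,1,0],[0,2,0],[0,3,0],[0,3,0],[0,3,0]],"roll":[0,0,0,0,0]}'
```

```text
time_s: 11.43
position: [0.5006, -0.2691, 0.0467]
ee_rot: [-1.571, -0.047, -2.836]
ft_force: [-0.3, 1.1, 4.3]
width: 0.0
```

```bash
python3 -m crank '{"gripper":[0,0,0,0,0],"linear":[[0,1,0],[0,2,0],[0,3,0],[0,3,0],[0,3,0]],"roll":[0,0,0,0,0]}'
```

```text
time_s: 11.85
position: [0.5008, -0.2692, 0.0459]
ee_rot: [-1.571, -0.046, -2.836]
ft_force: [-5.3, 3.8, 16.6]
width: 0.002
```

Bottomed: force jumped to 17 N with no further travel. Lifting off and checking.

```bash
python3 -m crank '{"gripper":[0,0,0,0,0],"linear":[[0,-6,0],[0,-20,0],[0,-50,0],[0,-85,0],[0,-120,0]],"roll":[0,0,0,0,0]}'
python3 -m crank '{"gripper":[0,0,0,0,0],"linear":[[30,-10,0],[60,-20,0],[90,-30,0],[90,-30,0],[90,-30,0]],"roll":[0,0,0,0,0]}'
python3 - <<'E'
from h import *
print(status.sense()["ft_force"].round(1),status.sense()["time_s"])
p=eyes.camera("top"); save(p,"end.png")
hsv=cv2.cvtColor(p["frame"],cv2.COLOR_RGB2HSV).astype(int); h,s,v=hsv[...,0],hsv[...,1],hsv[...,2]
for nm,m in(("red",((h<8)|(h>172))&(s>130)&(v>70)),("green",(h>45)&(h<85)&(s>100)&(v>50))):
    k,l,st,c=cv2.connectedComponentsWithStats(m.astype(np.uint8))
    for i in range(1,k):
        if st[i,4]>50: w=maskpts(p,l==i); print(nm,c[i].round(1),np.round(np.median(w,0),4))
for q in "tipbox bottle cup pen vial rack_lime".split():
    for d in eyes.outline_of(q,p)[:1]: print(q,round(d["conf"],2),np.median(maskpts(p,d["pixels"]),0).round(3))
E
```

```text
time_s: 12.27
position: [0.5048, -0.2671, 0.1655]
ee_rot: [-1.573, -0.049, -2.836]
ft_force: [0.3, 0.3, 0.5]
width: 0.0
time_s: 12.68
position: [0.4198, -0.2944, 0.2003]
ee_rot: [-1.572, -0.048, -2.838]
ft_force: [1.0, 0.6, 0.2]
width: 0.002
[1.  0.6 0.2] 12.6833
red [435.   94.4] [ 0.8233 -0.3579  0.2282]
red [281.9 228.1] [ 0.5161 -0.0071  0.1465]
red [405.8 243.6] [ 0.4934 -0.3313  0.0511]
green [381.5 242.7] [ 0.495  -0.2679  0.0509]
tipbox 0.61 [0.484 0.294 0.058]
bottle 0.89 [0.668 0.37  0.091]
cup 0.91 [ 0.655 -0.328  0.067]
pen 0.67 [ 0.492 -0.299  0.03 ]
vial 0.39 [ 0.428 -0.087  0.054]
```

View pics/end.png

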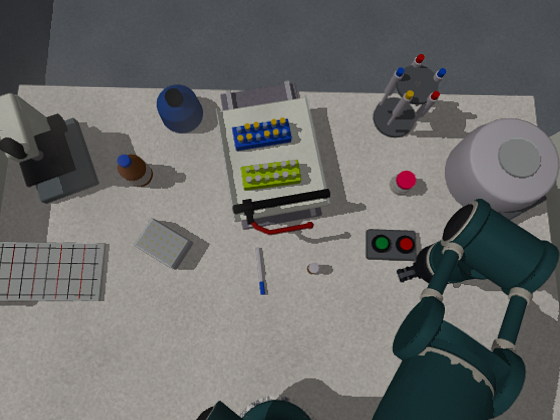

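Final top view: the lever is out (tip at 310,226), both buttons look up and all loose things are at their start pixels. The arm appears close to the grey canister at (500,165), so I'll move it well clear before handing in.

```bash
python3 -m crank '{"gripper":[0,0,0,0,0],"linear":[[0,-10,-25],[0,-20,-55],[0,-30,-85],[0,-40,-115],[0,-40,-125]],"roll":[0,0,0,0,0]}'
python3 -m crank '{"gripper":[0,0,0,0,0],"linear":[[0,0,0],[0,0,0],[0,0,0],[0,0,0],[0,0,0]],"roll":[0,0,0,0,0]}'
python3 -c "
from h import *
print(status.sense()['ft_force'].round(1)); manip.job_done()"
```

```text
time_s: 13.45
position: [0.3853, -0.1712, 0.2409]
ee_rot: [-1.574, -0.048, -2.833]
ft_force: [0.7, -0.4, 0.0]
width: -0.003
time_s: 13.87
position: [0.3854, -0.172, 0.2404]
ee_rot: [-1.575, -0.049, -2.834]
ft_force: [0.0, -0.7, 0.6]
width: 0.001
[ 0.  -0.7  0.6]
the job is handed in; nothing more can be done
```

The brake check is finished and handed in at about 14 s of the 48 s allowed; no verdict is reported.

- **Lever:** I pressed it with the outside of the shut fingers until it stopped. The camera fit gave 0.262–0.267 rad. I held it there for about 2 s at a wrist force of roughly 12–15 N, then let it out; the camera fit then read −0.002 rad.
- **Green button:** I pressed it until it bottomed, with the force rising to about 17 N and no further travel, and then released it.
- **Last checks:** The final top picture showed the lever and both buttons at their starting positions, to about 1 mm. The tip box, bottle and cup matched their starting positions to about 2 mm. The wrist force was near zero with the arm clear at hand-in.

**Failed or disagreeing checks:**
- The scene and top cameras differed by about 6 mm in x, so I worked from the wrist camera, which lay in between.
- In the final check the network gave no result for the lime rack. For the pen it returned a spot on the pad, and the vial had no top-view start to compare with. I judged these three only by eye in the final top picture, where they looked unmoved.
- The tool ended up tilted by about 0.05 rad after the press. This had no visible effect.

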